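# Secure a bracket's cross bar with a linchpin

## Task

Secure the bracket's cross bar: take the linchpin out of its stand, feel for the hole through the protruding free end of the bar and push the pin down through it until its flange rests on the bar, ring side towards the bar's free end; then swing its sprung ring down over the end of the bar until it snaps shut against the pin below. How far the bar sticks out is not measured, so probe gently and never lean on the pin: no more than about 25 N on it. Let go of everything and leave the timer, the marker and the spanner alone.

Things in the scene. Friction and masses are not known exactly. Their poses are not given: they have to be found in the camera images.
- bracket: grey bracket fixed to the table: base 92x70x8 mm, two upright round-topped cheeks 52 mm wide, 100 mm high, the eye of a link between them, a steel cross bar through all. Origin: on the table under the middle of the front cheek's front face; z up; its -x axis points along the bar's free end (roughly to the robot). The bar is held stiffly: it does not move under 80 N
- bar_root (a point): middle of the cross bar's flat top at the front cheek's face, 86 mm above the table. Bar 22x22 mm, along the bracket's x. Vertical through hole 9.6 mm wide, 1 mm chamfer, in the middle of the bar's width, 10 mm from its free end. The bar has end float, new each time and not measured: the hole's centre lies 18 to 42 mm from this point towards the bracket's -x
- stand: grey plastic stand fixed to the table: base 64x64x8 mm with a 26x26 mm post, top 54 mm above the table, with a blind hole 10.5 mm wide and 42 mm deep in which the linchpin stands upright at the start. Origin: centre of its underside
- linchpin: steel linchpin, 70 to 120 g. Origin: on its axis, underside of its flange (17 mm across); z up. Below: round shank 8 mm thick, 38 mm long, last 4 mm tapering to 5 mm. Above: a head with the ring's hinge 7 mm up (axis along y), then a grip tab 12 to 46 mm up, 12 mm thick in y, 20 mm in x; grip it across y, fingertips no lower than 12 mm up. Its -x (ring side) must point as the bracket's -x
- pin_tip (a point): the middle of the lower end of the linchpin's shank, 38 mm below its origin
- ring (a joint): angle of the ring (rad): 0 open, level, standing out to the pin's -x; 1.4 shut, hanging, its end bar against the -x side of the shank below the cross bar. End bar's centre at a: pin x = -37 mm*sin(1.563-a), z = 7 mm - 37 mm*cos(1.563-a). Over-centre spring: held open below 0.7, snaps shut above; takes about 6 N at the end bar
- ring_bar (a point): the middle of the end bar of the ring, an oblong loop of 4 mm wire, 34 mm wide between wire centres, end bar 37 mm from the hinge. With the pin seated, shut fingertips can press this bar from above, down and inwards, until the ring snaps round the end of the cross bar
- timer: white bench timer 66x66x19 mm, loose, lying flat; origin at the centre of its underside; to be left alone
- marker: marker pen 135 mm long, 17 mm thick, loose, lying on the table; to be left alone
- spanner_11: flat steel double-ended spanner 142x22x4 mm, loose, lying on the table; to be left alone

How it is judged:
On the way:
1. the linchpin is fully through the cross bar, flange resting on the bar, with its ring still open (z of pin_tip in the frame of bracket between 0.044 and 0.0505 m and y of pin_tip in the frame of bracket between -0.004 and 0.004 m and x of pin_tip in the frame of bracket between -0.046 and -0.014 m and angle between linchpin's own z axis and vertical below 0.12 rad and value of joint ring below 0.4 rad and contact force between linchpin and bracket above 0.2 N), for 0.2 s.
At the end, for the whole second after the job is handed in: the linchpin stands through the hole of the cross bar, its tip 44 to 50.5 mm above the table (flange on the bar within 2.5 mm), within 4 mm of the bar's middle line, tilted less than 0.12 rad, at rest, and its ring is shut (joint above 1.3 rad) round the end of the bar (z of pin_tip in the frame of bracket between 0.044 and 0.0505 m and y of pin_tip in the frame of bracket between -0.004 and 0.004 m and x of pin_tip in the frame of bracket between -0.046 and -0.014 m and angle between linchpin's own z axis and vertical below 0.12 rad and value of joint ring above 1.3 rad and linear speed of linchpin below 0.02 m/s); the robot touches nothing.
It fails at once if the linchpin is forced against the bracket or its bar with more than 30 N (contact force between linchpin and bracket above 30 N).
It fails at once if the timer, the marker or the spanner is moved by more than 20 mm (distance of any of timer, marker, spanner_11 from where it was at the start of the episode above 0.02 m).
It also fails if it takes over 64 s, if anything falls off the work surface, if the arm or the gripper's body presses on something with over 40 N, if the wrist force passes 120 N, or if a joint passes its speed limit or range.

## Robot

A 7-joint arm with a two-finger parallel gripper is mounted at the origin on a cart in front of the work surface, level with it; the furniture and walls round the work are solid. World frame = base frame: x ahead of the robot, y to its left, z up, the work surface at z = 0. Lengths are in m, angles in rad, forces in N, time in s.
With the tool pointing down it reaches from about 0.4 to 0.85 m from the base axis. Payload 4.5 kg.
Tool frame: the origin (TCP) lies on the centre line of the jaws, within the pads' length; the fingertips stand 17 mm ahead of it and the grasp point (between the pads) lies 2 mm behind it (r.tip_reach is the distance from the TCP to the fingertips, in m); z points along the fingers, y is the line along which they close (so a half turn about z gives the same grasp; the last joint's range is limited). The gripper opens to 88 mm and grips with 3 to 60 N. Pads are 18 mm wide; open, the fingers measure 123 mm over their backs; the gripper's body (75 mm by 187 mm) begins 45 mm behind the grasp point.
Start: joints at [1.175, 0.689, -0.195, 1.565, 0.157, 0.902, -0.215], TCP at [0.26, -0.568, 0.256] pointing down, gripper open.
Joint ranges: [-3.01, 3.01], [-0.46, 2.08], [-1.47, 1.51], [0.13, 2.56], [-1, 4.14], [0.04, 2.09], [-2.66, 2.66]. Speed limits (rad/s): [2.57, 2.57, 3.14, 3.14, 3.14, 3.14, 3.14].

## Interface

Orientations are given as a unit quaternion [x, y, z, w].
In Python, from plant import r gives the robot as it stands.
- The arm moves only by the tool step_arm, never from a script. Its argument "steps" is a list of rows, each a list of 7 numbers: the shift along the tool's x, y, z in cm, then the turn, a rotation vector about the tool's x, y, z in degrees, then the gripper's target within -1 to 1 (shut at 1, half-way at 0, fully open at -1). A call has 1 to 8 rows; each row shifts and turns the commanded pose from where the row before left it, along the tool's axes as they then stand; what a row does not reach is not made up. A row lasts 1/8 s, in which the tool goes at most 62.5 mm and 10.7 degrees, less where a joint would pass 70% of its speed; a pose out of reach is approached as far as the arm can. A call with a gripper value outside its range is refused whole. The fingers move at their own pace and stop on an object; "force" is the grip in N (left out, the last holds). Time passes only in rows, so rows that do not move let the fingers close. It gives the time, the measured TCP pose, the force, the opening and the grip force at its end, in the units of the state.
- r.get_state(): the state, without advancing time (a new reading comes with each control period).
- r.snapshot(name): name is "scene" or "top" or "wrist"; returns a dict with "pixels" (384x512x3 uint8, red, green, blue), "fx", "fy", "cx", "cy" (pixels), "dist_coeffs" ([k1, k2, p1, p2, k3] as OpenCV has them; the pictures are not rectified), "cam_to_world" (4x4, takes a point from camera to world coordinates). Camera axes: x right, y down, z forward; pixel columns grow to the right and rows downward; lengths in m; the calibration is good to about 2 mm. A picture is of the moment at which its call begins. There is no depth.
- r.finish_job(): hands the job in; it is judged then, once.
The state is a dict: "clock": time; "q": joint angles; "qd": joint speeds; "joint_torque": joint torques, N m; "tool_pos": TCP position; "eef_rot": TCP orientation; "contact_force": force on the tool from outside, world axes, zero at the start; "moment": the same for the moment, N m; "opening": opening from 0.0 (shut) to 1.0 (fully open); "finger_force": force on a finger pad.
Only numpy, scipy, OpenCV 4.12 (cv2) and the standard library are available. Lean on these libraries where they do the work, as an engineer would, in place of code of your own. Each camera call takes 0.05 s, during which the arm holds its last target. There are 200 camera calls.

## Working session

There is one attempt and no reset: what is moved stays moved. The work goes in short steps, Python scripts to look and compute and a tool call to move; the robot and the scene stay as the last step left them, time stands still between calls to the robot, and variables do not carry over. Pictures are saved under pics/ and viewed, at most 11 in all, crops included, and the job is handed in when it is done.

Besides the shell and the picture viewer there is one more tool, called after "Call:" as a command line: name --pt "numbers of a row" for each row, then --argument value for the rest. step_arm: Moves the arm, as the interface text tells. Its arguments: {"type":"object","properties":{"steps":{"type":"array","items":{"type":"array","items":{"type":"number"}}},"force":{"type":"number"}},"required":["steps"]}

```bash
ls; mkdir -p pics; cat > h.py <<'E'
from plant import r
import numpy as np, cv2
def snap(n,f):
    s=r.snapshot(n); cv2.imwrite(f,s["pixels"][:,:,::-1]); np.save(f[:-4]+'.npy',s,allow_pickle=True); return s
def ray(s,uv):
    K=np.array([[s["fx"],0,s["cx"]],[0,s["fy"],s["cy"]],[0,0,1]])
    p=cv2.undistortPoints(np.array(uv,float).reshape(-1,1,2),K,np.array(s["dist_coeffs"]))[:,0]
    T=np.array(s["cam_to_world"]); d=np.c_[p,np.ones(len(p))]@T[:3,:3].T
    return T[:3,3],d/np.linalg.norm(d,axis=1)[:,None]
def onz(s,uv,z):
    o,d=ray(s,uv); return o+d*((z-o[2])/d[:,2])[:,None]
def proj(s,P):
    K=np.array([[s["fx"],0,s["cx"]],[0,s["fy"],s["cy"]],[0,0,1]]);T=np.linalg.inv(np.array(s["cam_to_world"]))
    return cv2.projectPoints(np.array(P,float).reshape(-1,3),cv2.Rodrigues(T[:3,:3])[0],T[:3,3],K,np.array(s["dist_coeffs"]))[0][:,0]
def tri(s1,a,s2,b):
    o1,d1=ray(s1,a);o2,d2=ray(s2,b);out=[]
    for x,y in zip(d1,d2):
        t=np.linalg.lstsq(np.c_[x,-y],o2-o1,rcond=None)[0];p,q=o1+t[0]*x,o2+t[1]*y;out.append(np.r_[(p+q)/2,np.linalg.norm(p-q)])
    return np.array(out)
def load(f): return np.load(f,allow_pickle=True).item()
E
python3 - <<'E'
from h import *
for n in("scene","top"):
    s=snap(n,f"pics/{n}0.png");print(n,s["fx"],np.round(s["cam_to_world"],3).tolist())
print(r.get_state())
E
```

```text
pics
scene 395.83492206489984 [[-0.791, -0.467, 0.395, 0.124], [-0.612, 0.601, -0.514, 0.61], [0.003, -0.648, -0.761, 0.975], [0.0, 0.0, 0.0, 1.0]]
top 356.2115419704791 [[0.028, -0.995, 0.094, 0.497], [-1.0, -0.027, 0.006, -0.009], [-0.003, -0.094, -0.996, 1.021], [0.0, 0.0, 0.0, 1.0]]
{'clock': 0.1, 'q': array([ 1.17480552,  0.68989356, -0.19454525,  1.56621153,  0.1573129 ,
        0.90250389, -0.21509239]), 'qd': array([-1.39811956e-03, -1.85809465e-03, -4.33060558e-04, -3.37758210e-03,
        1.85551836e-04, -9.77093452e-05,  3.95161991e-04]), 'joint_torque': array([-3.66272492e-03, -5.28501964e+01, -1.27169084e+00, -1.53837472e+01,
       -5.25625795e-02,  1.97887392e-03,  3.51596520e-05]), 'tool_pos': array([ 0.26017777, -0.56769171,  0.25500254]), 'eef_rot': array([ 9.76986883e-01,  2.13297847e-01, -2.27675358e-04, -7.78708778e-04]), 'contact_force': array([ 0.11914512,  0.35172762, -0.2925426 ]), 'moment': array([-0.02046439, -0.05516901, -0.02102412]), 'finger_force': 0.0, 'opening': 1.0010470041640551}
```

View pics/scene0.png

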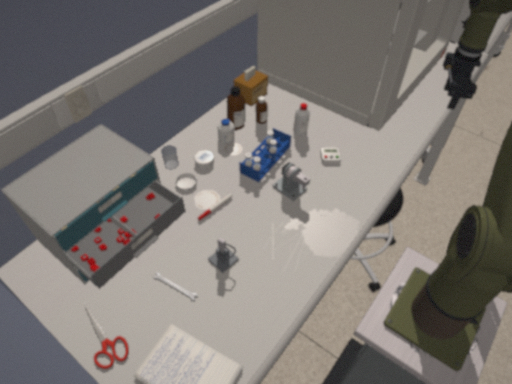

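View pics/top0.png

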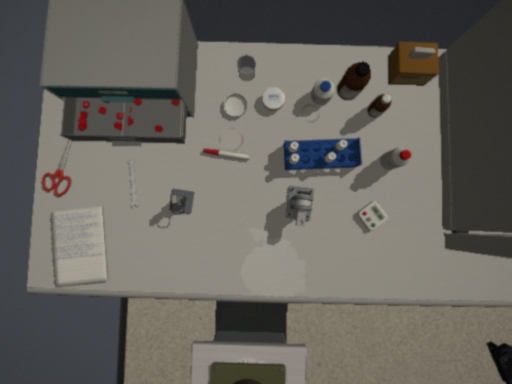

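The top view shows the stand and pin near (181,202), ring to lower left, and the bracket near (299,204), its bar pointing down. The marker is near (227,154), the spanner (132,184) and the timer (372,216). I'll enlarge next.

```bash
python3 - <<'E'
from h import *
a=cv2.imread('pics/top0.png');b=cv2.imread('pics/scene0.png')
c=[cv2.resize(i,None,fx=6,fy=6,interpolation=cv2.INTER_CUBIC) for i in(a[180:230,150:214],a[180:230,270:334],b[230:280,195:259],b[155:205,262:326])]
cv2.imwrite('pics/crop0.png',cv2.convertScaleAbs(np.vstack([np.hstack(c[:2]),np.hstack(c[2:])]),alpha=1.4))
for n,st,br in(("top",(181,202),(299,204)),("scene",(224,260),(290,185))):
    s=load(f'pics/{n}0.npy');print(onz(s,[st,br],.0))
E
```

```text
[[ 0.54284283  0.20711664  0.        ]
 [ 0.54655352 -0.1315775   0.        ]]
[[ 0.5424298   0.20294724  0.        ]
 [ 0.55518189 -0.1456836   0.        ]]
```

View pics/crop0.png

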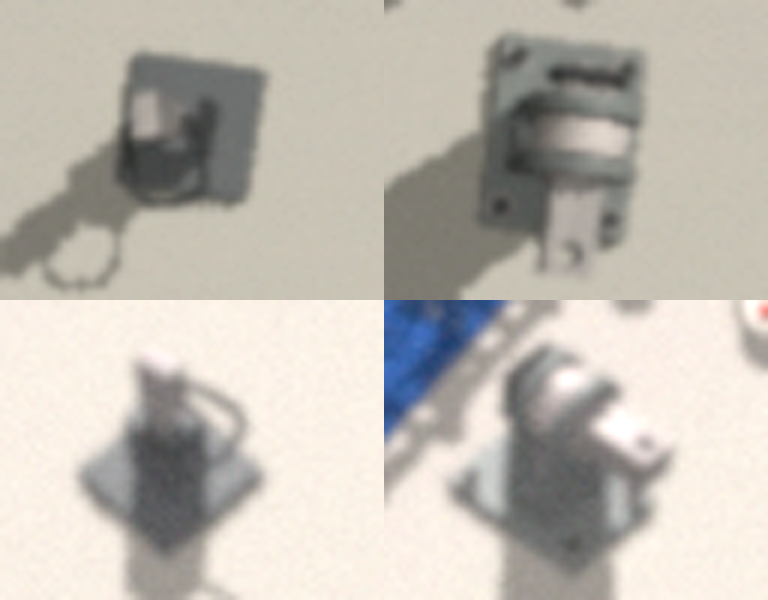

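Call:
step_arm --pt "4.5 -3.3 -2.5 0 0 0 -1" --pt "4.9 -3.5 -2.5 0 0 0 -1" --pt "4.9 -3.5 -2.5 0 0 0 -1" --pt "4.9 -3.5 -2 0 0 0 -1" --pt "4.9 -3.5 0 0 0 0 -1" --pt "4.9 -3.5 0 0 0 0 -1" --pt "4.9 -3.5 0 0 0 0 -1" --pt "4.9 -3.5 0 0 0 0 -1"

```text
clock: 1.1
tool_pos: [0.4949, -0.1572, 0.3482]
eef_rot: [0.977, 0.213, -0.0, 0.0]
contact_force: [0.6, -0.6, 0.1]
opening: 0.999
finger_force: 0.0
```

Call:
step_arm --pt "0 0 0 0 0 8.2 -1" --pt "0 0 0 0 0 8.2 -1" --pt "0 0 0 0 0 8.2 -1" --pt "0 0 0 0 0 0 -1" --pt "0 0 0 0 0 0 -1"

```text
clock: 1.72
tool_pos: [0.4943, -0.1588, 0.3482]
eef_rot: [1.0, 0.001, -0.0, -0.0]
contact_force: [0.2, 0.1, -0.4]
opening: 1.001
finger_force: 0.0
```

```bash
python3 - <<'E'
from h import *
s=snap("wrist","pics/w1.png");print(s["fx"],np.round(s["cam_to_world"],3).tolist());st=r.get_state();print({k:np.round(st[k],3) for k in("clock","q","tool_pos","eef_rot","contact_force")})
E
```

```text
309.54206389462036 [[0.003, -0.956, -0.292, 0.569], [-1.0, -0.003, -0.001, -0.158], [0.0, 0.292, -0.956, 0.477], [0.0, 0.0, 0.0, 1.0]]
{'clock': np.float64(1.775), 'q': array([ 0.304,  0.436, -0.124,  1.754,  0.064,  0.956, -1.415]), 'tool_pos': array([ 0.494, -0.159,  0.348]), 'eef_rot': array([ 1.   ,  0.001, -0.   , -0.   ]), 'contact_force': array([-0.042, -0.184,  0.606])}
```

View pics/w1.png

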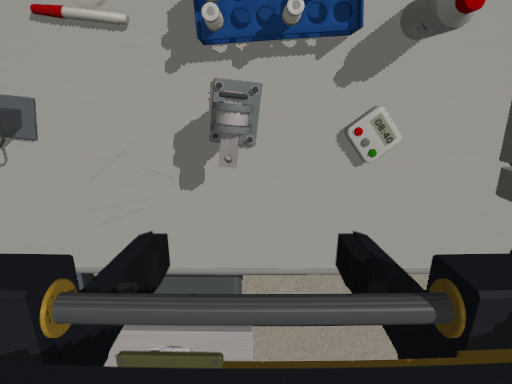

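The wrist view shows the bracket at about (235,110), with the bar hole visible at (228,158). I'll take a closer look.

Call:
step_arm --pt "3 -1 5 0 0 0 -1" --pt "3 -1 5 0 0 0 -1" --pt "0 0 0 0 0 0 -1" --pt "0 0 0 0 0 0 -1"

```text
clock: 2.28
tool_pos: [0.5542, -0.1395, 0.2491]
eef_rot: [1.0, 0.0, 0.0, 0.0]
contact_force: [0.2, -0.1, 1.2]
opening: 1.0
finger_force: 0.0
```

```bash
python3 - <<'E'
from h import *
s=snap("wrist","pics/w2.png");st=r.get_state();print(st["tool_pos"],st["clock"])
print(proj(s,[[.5466,-.1316,0.086]]))
u,v=proj(s,[[.53,-.135,0.05]])[0].astype(int);u0=max(0,min(u-80,352));v0=max(0,min(v-60,264))
print(u0,v0)
cv2.imwrite('pics/w2c.png',cv2.resize(s["pixels"][v0:v0+120,u0:u0+160,::-1],None,fx=5,fy=5,interpolation=cv2.INTER_CUBIC))
E
```

```text
[ 0.55438716 -0.13985393  0.24995545] 2.325
[[244.48912624 186.62228753]]
168 132
```

View pics/w2c.png

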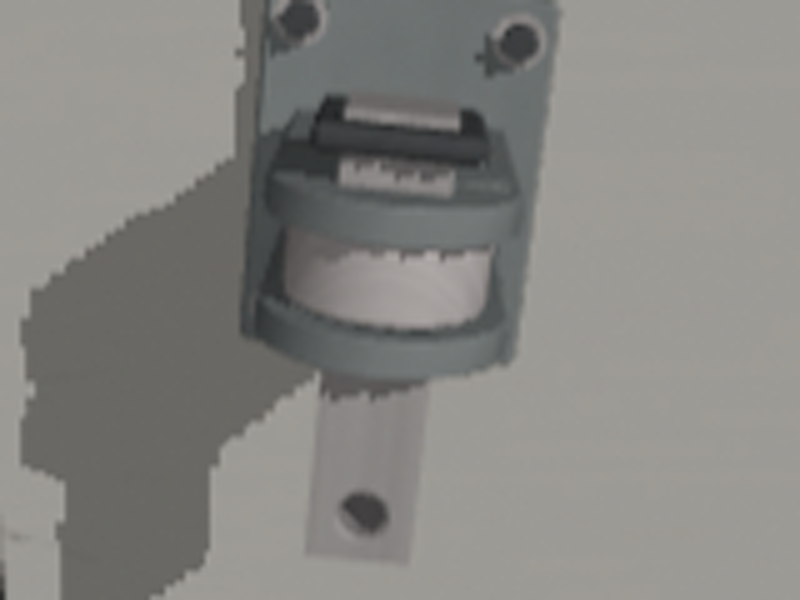

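The crop shows the bar top clearly: free end corners at crop (306,554) and (410,563), hole at (364,513).

```bash
python3 - <<'E'
from h import *
s=load('pics/w2.npy')
f=lambda c:np.array([168,132])+(np.array(c)+.5)/5-.5
P=onz(s,f([(306,554),(410,563),(428,400),(320,400),(364,513)]),.086);print(P)
w=P[1]-P[0];print(np.linalg.norm(w),np.degrees(np.arctan2(w[0],-w[1])))
for a,b in((0,3),(1,2)):
    d=P[b]-P[a];print(np.degrees(np.arctan2(d[1],d[0])))
m=(P[0]+P[1])/2;print("end mid",m)
# top cam check of hole
t=load('pics/top0.npy');h=onz(t,[(270+189/1+0,0)],0) if 0 else None
g=lambda c:np.array([270,180])+(np.array(c)-np.array([384,0])+.5)/6-.5
print("top",onz(t,[g((572,255)),g((540,270)),g((590,275))],.086))
# scene: hole at crop (650,442)
sc=load('pics/scene0.npy');k=lambda c:np.array([262,155])+(np.array(c)-np.array([384,300])+.5)/6-.5
print("scene",onz(sc,[k((650,442))],.086))
print("tri",tri(s,f([(364,513)]),sc,[k((650,442))]))
E
```

```text
[[ 0.48653596 -0.11491237  0.086     ]
 [ 0.48449138 -0.13647193  0.086     ]
 [ 0.52056475 -0.14016153  0.086     ]
 [ 0.52055806 -0.11848348  0.086     ]
 [ 0.49582349 -0.12704382  0.086     ]]
0.021656289593511086 -5.4173858907668535
-5.99208118642766
-5.839931881745131
end mid [ 0.48551367 -0.12569215  0.086     ]
top [[ 0.49525128 -0.127017    0.086     ]
 [ 0.48837622 -0.11319764  0.086     ]
 [ 0.4867989  -0.13499521  0.086     ]]
scene [[ 0.49429412 -0.13153545  0.086     ]]
tri [[ 0.49483575 -0.12846216  0.08744946  0.00408186]]
```

Call:
step_arm --pt "0 -5.7 0 0 0 0 -1" --pt "0 -5.7 0 0 0 0 -1" --pt "0 -5.7 0 0 0 0 -1" --pt "0 -5.7 0 0 0 0 -1" --pt "0 -5.7 0 0 0 0 -1" --pt "0 -5.7 0 0 0 0 -1" --pt "0 0 0 0 0 0 -1" --pt "0 0 0 0 0 0 -1"

```text
clock: 3.32
tool_pos: [0.5547, 0.2018, 0.2501]
eef_rot: [1.0, -0.0, 0.001, 0.0]
contact_force: [-0.1, -1.3, -0.2]
opening: 1.002
finger_force: 0.0
```

```bash
python3 - <<'E'
from h import *
s=snap("wrist","pics/w3.png");st=r.get_state();print(st["tool_pos"],st["clock"])
u,v=proj(s,[[.535,.205,0.05]])[0].astype(int);u0=max(0,min(u-80,352));v0=max(0,min(v-60,264))
print(u0,v0)
cv2.imwrite('pics/w3c.png',cv2.convertScaleAbs(cv2.resize(s["pixels"][v0:v0+120,u0:u0+160,::-1],None,fx=5,fy=5,interpolation=cv2.INTER_CUBIC),alpha=1.4))
E
```

```text
[0.55485455 0.20087517 0.24975259] 3.375
169 128
```

View pics/w3c.png

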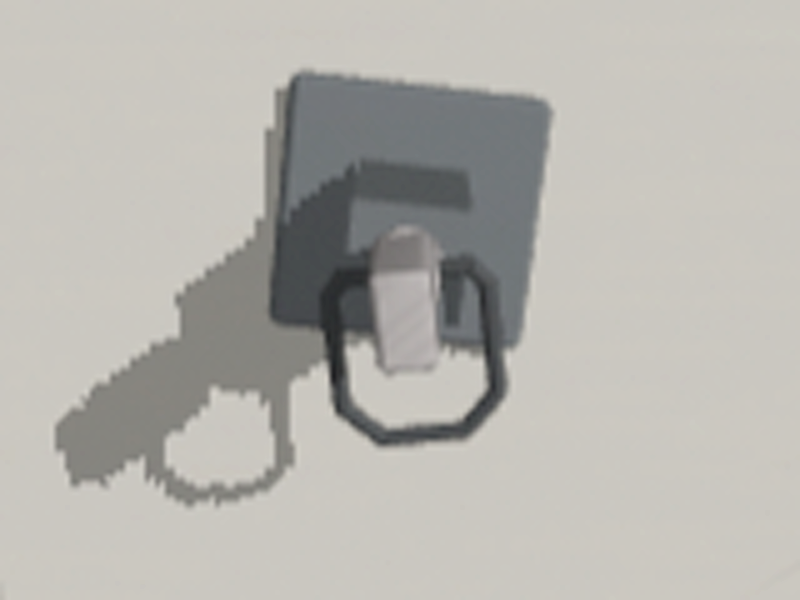

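The pin's tab top spans about crop (372–437, 270–372), and the ring's end bar runs (382,440)–(468,433). The stand base is turned slightly the other way from the pin.

```bash
python3 - <<'E'
from h import *
s=load('pics/w3.npy')
f=lambda c:np.array([169,128])+(np.array(c)+.5)/5-.5
b=onz(s,f([(382,440),(468,433)]),.061);d=b[1]-b[0];print(b,np.degrees(np.arctan2(d[0],-d[1])))
sd=onz(s,f([(325,300),(490,290),(335,400),(500,385)]),.061);print("sides",sd)
for i,j in((2,0),(3,1)):
    d=sd[j]-sd[i];print(np.degrees(np.arctan2(d[1],d[0])))
t=onz(s,f([(385,372),(437,367),(372,278),(436,274)]),.1);print("tab",t)
for i,j in((0,2),(1,3)):
    d=t[j]-t[i];print(np.linalg.norm(d),np.degrees(np.arctan2(d[1],d[0])))
print("tab c",t.mean(0), "w",np.linalg.norm(t[0]-t[1]),np.linalg.norm(t[2]-t[3]))
q=onz(s,f([(298,72),(552,102),(518,347),(272,322)]),.008);print("stand c",q.mean(0))
for i,j in((0,1),(1,2),(2,3),(3,0)):print(np.linalg.norm(q[i]-q[j]))
d=q[1]-q[0];print(np.degrees(np.arctan2(d[0],-d[1])))
E
```

```text
[[0.50727385 0.21012974 0.061     ]
 [0.50889746 0.19127694 0.061     ]] 4.9222031217581845
sides [[0.53919657 0.22205948 0.061     ]
 [0.54138532 0.18687793 0.061     ]
 [0.51658123 0.22028999 0.061     ]
 [0.52000425 0.18443115 0.061     ]]
4.47385798453783
6.528333973716899
tab [[0.5360228  0.2084995  0.1       ]
 [0.53701512 0.19863071 0.1       ]
 [0.55448913 0.21079859 0.1       ]
 [0.55525175 0.19887144 0.1       ]]
0.018608901652060084 7.096893396254503
0.018238217595881158 0.7562925452502699
tab c [0.5456947  0.20420006 0.1       ] w 0.009918555537779676 0.011951500131746309
stand c [0.54617502 0.20415063 0.008     ]
0.06123422979608104
0.06206914914553416
0.06199295941521251
0.06277562782738202
-6.762934237008864
```

Call:
step_arm --pt "-0.9 -0.3 0 0 0 0 -0.2" --pt "0 0 2 0 0 -5 -0.2" --pt "0 0 5 0 0 0 -0.2" --pt "0 0 5 0 0 0 -0.2" --pt "0 0 3.4 0 0 0 -0.2" --pt "0 0 0.8 0 0 0 -0.2" --pt "0 0 0 0 0 0 -0.2" --pt "0 0 0 0 0 0 -0.2"

```text
clock: 4.38
tool_pos: [0.5463, 0.2063, 0.088]
eef_rot: [0.999, 0.044, 0.001, -0.0]
contact_force: [-0.1, 0.2, 0.5]
opening: 0.599
finger_force: 0.0
```

```bash
python3 - <<'E'
from h import *
s=snap("wrist","pics/w4.png");snap("scene","pics/s4.png");st=r.get_state();print(st["tool_pos"],st["eef_rot"],st["clock"],st["contact_force"])
E
```

```text
[0.54609878 0.20641166 0.08780682] [ 9.99043427e-01  4.37088143e-02  1.24860106e-03 -4.59427442e-04] 4.475 [-1.35254896 -1.08813983  0.78055546]
```

View pics/w4.png

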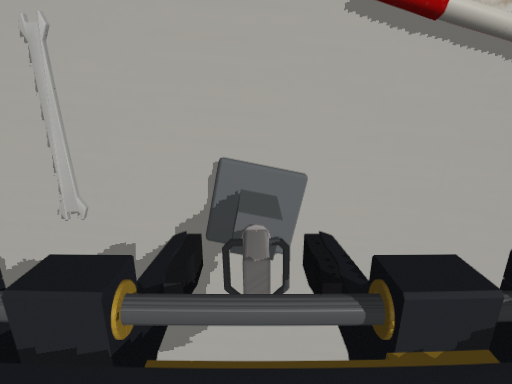

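The pin's tab stands at x≈256 px between the finger tips (203 and 303), so centring needs about 2 mm; then close.

Call:
step_arm --pt "0 0.2 0 0 0 0 -0.2" --pt "0 0 0 0 0 0 1" --pt "0 0 0 0 0 0 1" --pt "0 0 0 0 0 0 1" --pt "0 0 0 0 0 0 1" --pt "0 0 0 0 0 0 1" --pt "0 0 0 0 0 0 1" --force 30

```text
clock: 5.35
tool_pos: [0.5454, 0.2042, 0.0863]
eef_rot: [0.999, 0.044, -0.0, 0.0]
contact_force: [0.0, 0.1, -0.7]
opening: 0.132
finger_force: 30.0
```

Call:
step_arm --pt "0 0 -1 0 0 0 1" --pt "0 0 -3 0 0 0 1" --pt "0 0 -4 0 0 0 1" --pt "0 0 -3 0 0 0 1" --pt "0 0 0 0 0 0 1" --pt "0 0 0 0 0 0 1"

```text
clock: 6.1
tool_pos: [0.5448, 0.2038, 0.1957]
eef_rot: [0.999, 0.044, -0.001, 0.0]
contact_force: [0.3, -0.3, -1.7]
opening: 0.133
finger_force: 30.0
```

```bash
python3 - <<'E'
from h import *
s=snap("scene","pics/s5.png");st=r.get_state();print(st["tool_pos"],st["eef_rot"],st["clock"],st["contact_force"])
p=proj(s,[st["tool_pos"]-[0,0,.04]])[0].astype(int);print(p)
u0,v0=p-[50,37]
w=snap("wrist","pics/w5.png")
A=cv2.resize(s["pixels"][v0:v0+75,u0:u0+100,::-1],(400,300),interpolation=cv2.INTER_CUBIC);B=cv2.resize(w["pixels"][190:340,160:360,::-1],(400,300))
cv2.imwrite('pics/c5.png',cv2.convertScaleAbs(np.hstack([A,B]),alpha=1.4))
E
```

```text
[0.5445122  0.20373365 0.195242  ] [ 9.99035817e-01  4.38852702e-02 -1.12265952e-03  5.09091593e-04] 6.15 [ 0.00231019 -0.01465527 -1.08855343]
[219 228]
```

View pics/c5.png

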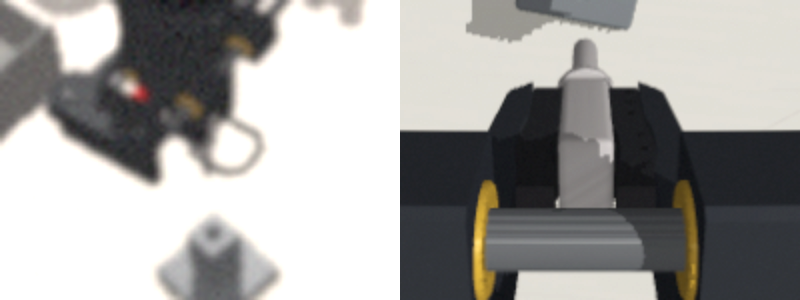

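The pin is held straight in the jaws, with its tip at wrist full-picture (253,211) and the ring open in the scene view. I'll compare with the predicted tip.

```bash
python3 - <<'E'
from h import *
s=load('pics/w5.npy');tcp=np.array([.5446,.2037,.1954]);psi=np.radians(5);X=np.array([np.cos(psi),np.sin(psi),0])
for dx in(-.002,0,.002):
    print(dx,proj(s,[tcp+X*(dx+.0025)-[0,0,.071],tcp+X*(dx+.0085)-[0,0,.033]]).round(1).tolist())
g=s["pixels"].astype(int)
for v in range(206,234,2):print(v,g[v,240:268].sum(1).tolist())
E
```

```text
-0.002 [[252.9, 211.5], [253.2, 225.1]]
0 [[252.9, 208.7], [253.2, 221.8]]
0.002 [[252.9, 206.0], [253.2, 218.5]]
206 [474, 475, 473, 473, 473, 473, 476, 474, 473, 473, 473, 473, 473, 475, 474, 473, 473, 475, 476, 474, 474, 474, 466, 411, 421, 475, 473, 473]
208 [474, 474, 473, 474, 472, 472, 473, 474, 474, 475, 473, 472, 456, 458, 475, 475, 473, 473, 474, 474, 474, 474, 474, 474, 474, 475, 475, 473]
210 [473, 473, 474, 472, 474, 474, 473, 468, 406, 284, 230, 259, 284, 302, 322, 365, 438, 473, 473, 473, 474, 473, 473, 473, 475, 475, 474, 476]
212 [473, 473, 474, 473, 475, 473, 458, 300, 195, 206, 234, 259, 286, 305, 320, 335, 344, 382, 473, 473, 474, 473, 473, 473, 474, 473, 475, 473]
214 [476, 476, 476, 474, 475, 471, 424, 188, 199, 211, 237, 265, 291, 308, 323, 337, 342, 353, 415, 474, 474, 474, 474, 474, 473, 473, 473, 473]
216 [476, 477, 477, 476, 476, 468, 393, 191, 200, 214, 241, 268, 292, 311, 325, 335, 342, 351, 390, 476, 476, 476, 476, 476, 476, 476, 476, 475]
218 [476, 476, 476, 476, 476, 461, 324, 198, 202, 220, 245, 271, 298, 314, 327, 337, 345, 352, 393, 477, 477, 477, 4
[... 343 characters left out ...]
 438, 373, 250, 231, 264, 305, 349, 370, 388, 390, 388, 364, 359, 331, 338, 374, 435, 460, 476, 477, 477, 476, 477, 477]
226 [474, 471, 408, 285, 295, 357, 395, 404, 430, 426, 421, 419, 420, 421, 424, 428, 437, 445, 443, 430, 418, 384, 405, 461, 476, 476, 477, 476]
228 [405, 275, 253, 344, 378, 380, 379, 379, 380, 381, 380, 381, 383, 381, 382, 384, 382, 382, 383, 383, 384, 396, 378, 368, 394, 447, 473, 473]
230 [200, 223, 246, 255, 262, 278, 280, 281, 280, 284, 282, 283, 284, 283, 289, 288, 287, 290, 292, 297, 299, 311, 319, 314, 336, 376, 447, 476]
232 [214, 205, 205, 239, 266, 280, 283, 282, 281, 284, 287, 289, 287, 291, 290, 292, 294, 297, 301, 304, 307, 323, 344, 335, 279, 345, 438, 476]
```

Call:
step_arm --pt "-1.1 4.6 -0.5 0 0 0 1" --pt "-1.1 4.6 0 0 0 0 1" --pt "-1.1 4.6 0 0 0 0 1" --pt "-1.1 4.6 0 0 0 0 1" --pt "-1.1 4.6 0 0 0 0 1" --pt "-1.1 4.6 0 0 0 0 1" --pt "-1.1 4.9 0 0 0 0 1" --pt "0 0 0 0 0 5.4 1"

```text
clock: 7.2
tool_pos: [0.495, -0.1322, 0.2002]
eef_rot: [1.0, -0.009, -0.002, 0.001]
contact_force: [0.4, 2.4, -0.7]
opening: 0.136
finger_force: 30.0
```

Call:
step_arm --pt "0 0 0 0 0 5.4 1" --pt "0 0 1 0 0 0 1" --pt "0 0 0 0 0 0 1" --pt "0 0 0 0 0 0 1"

```text
clock: 7.7
tool_pos: [0.497, -0.1261, 0.1909]
eef_rot: [0.999, -0.05, -0.0, -0.0]
contact_force: [0.2, -0.1, -0.6]
opening: 0.137
finger_force: 30.0
```

```bash
python3 - <<'E'
from h import *
from scipy.spatial.transform import Rotation as R
def avg(n=4):
    return
st=r.get_state();print(st["tool_pos"],st["clock"],st["contact_force"])
M=R.from_quat(st["eef_rot"]).as_matrix();print(M.round(4))
d=np.array([.4957,-.1268,.165])-st["tool_pos"];print("tool shift cm",(M.T@d*100).round(2))
E
```

```text
[ 0.496983   -0.12609992  0.19090141] 7.7 [ 0.19990886 -0.06066331 -0.61941393]
[[ 9.951e-01 -9.930e-02 -9.000e-04]
 [-9.930e-02 -9.951e-01  2.000e-04]
 [-9.000e-04 -1.000e-04 -1.000e+00]]
tool shift cm [-0.12  0.08  2.59]
```

Call:
step_arm --pt "-0.1 0.1 1.3 0 0 0 1" --pt "0 0 1.3 0 0 0 1" --pt "0 0 0 0 0 0 1" --pt "0 0 0 0 0 0 1"

```text
clock: 8.2
tool_pos: [0.4961, -0.1272, 0.1652]
eef_rot: [0.999, -0.05, -0.0, 0.0]
contact_force: [0.3, 0.5, -1.0]
opening: 0.132
finger_force: 30.0
```

```bash
python3 - <<'E'
from h import *
st=r.get_state();print(st["tool_pos"],st["clock"],st["contact_force"])
s=snap("scene","pics/s6.png");w=snap("wrist","pics/w6.png");t=snap("top","pics/t6.png")
p=proj(s,[.4957,-.1268,.09])[0].astype(int);q=proj(w,[.4957,-.1268,.086])[0].astype(int);print(p,q)
A=cv2.resize(s["pixels"][p[1]-30:p[1]+30,p[0]-30:p[0]+30,::-1],(400,400),interpolation=cv2.INTER_CUBIC);B=cv2.resize(w["pixels"][q[1]-40:q[1]+40,q[0]-40:q[0]+40,::-1],(400,400),interpolation=cv2.INTER_CUBIC)
cv2.imwrite('pics/c6.png',cv2.convertScaleAbs(np.hstack([A,B]),alpha=1.3))
E
```

```text
[ 0.49608607 -0.12721433  0.1652132 ] 8.2 [ 0.34721707  0.51978851 -1.04511816]
[304 178] [252 209]
```

View pics/c6.png

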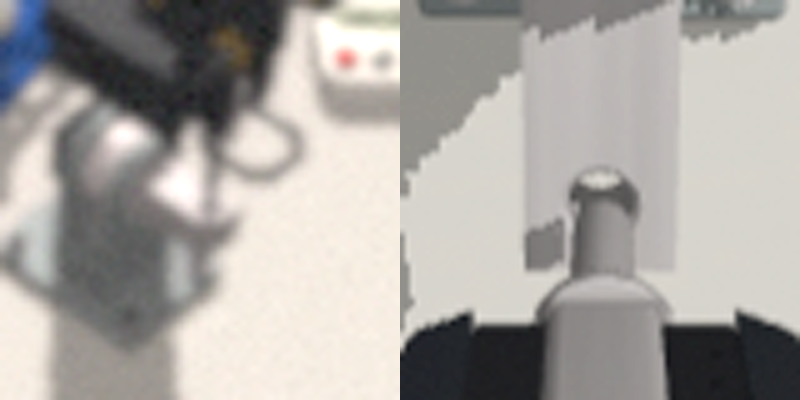

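The wrist crop shows the hole rim right around the tip: rim from 568 to 638 across, centre ≈603, far edge at row 168, and the shank centred at ≈603.

```bash
python3 - <<'E'
from h import *
w=load('pics/w6.npy');f=lambda c:np.array([252-40,209-40])+(np.array(c)-[400,0]+.5)/5-.5
print(onz(w,f([(604,167),(568,195),(638,195),(524,272),(680,272)]),.086))
print(onz(w,f([(606,202)]),.094), onz(w,f([(537,300),(670,300)]),.132))
E
```

```text
[[ 0.50093794 -0.12745381  0.086     ]
 [ 0.49726584 -0.12192566  0.086     ]
 [ 0.49626131 -0.13185336  0.086     ]
 [ 0.48614395 -0.11431623  0.086     ]
 [ 0.48386864 -0.1367955   0.086     ]]
[[ 0.49854744 -0.1274816   0.094     ]] [[ 0.50126686 -0.11980645  0.132     ]
 [ 0.49974679 -0.13482059  0.132     ]]
```

Call:
step_arm --pt "-0.07 -0.04 0.4 0 0 0 1" --pt "0 0 0.4 0 0 0 1" --pt "0 0 0.2 0 0 0 1" --pt "0 0 0 0 0 0 1"

```text
clock: 8.85
tool_pos: [0.4953, -0.1268, 0.1551]
eef_rot: [0.999, -0.05, -0.0, 0.0]
contact_force: [-0.1, 0.4, -1.0]
opening: 0.137
finger_force: 30.0
```

Call:
step_arm --pt "0 0 0.2 0 0 0 1" --pt "0 0 0 0 0 0 1"

```text
clock: 9.1
tool_pos: [0.4954, -0.1268, 0.1532]
eef_rot: [0.999, -0.05, -0.0, 0.0]
contact_force: [-1.1, 0.7, -1.3]
opening: 0.133
finger_force: 30.0
```

Call:
step_arm --pt "0 0 0.2 0 0 0 1" --pt "0 0 0.2 0 0 0 1" --pt "0 0 0 0 0 0 1"

```text
clock: 9.48
tool_pos: [0.4953, -0.1268, 0.1492]
eef_rot: [0.999, -0.05, -0.0, 0.0]
contact_force: [-0.4, -0.6, -1.2]
opening: 0.136
finger_force: 30.0
```

Call:
step_arm --pt "0 0 0.2 0 0 0 1" --pt "0 0 0.2 0 0 0 1" --pt "0 0 0 0 0 0 1"

```text
clock: 9.85
tool_pos: [0.4953, -0.1268, 0.1452]
eef_rot: [0.999, -0.05, -0.0, 0.0]
contact_force: [-0.3, -0.6, -0.9]
opening: 0.133
finger_force: 30.0
```

Call:
step_arm --pt "0 0 0.4 0 0 0 1" --pt "0 0 0.4 0 0 0 1" --pt "0 0 0.4 0 0 0 1" --pt "0 0 0.4 0 0 0 1" --pt "0 0 0.4 0 0 0 1" --pt "0 0 0 0 0 0 1"

```text
clock: 10.6
tool_pos: [0.4952, -0.1267, 0.125]
eef_rot: [0.999, -0.05, -0.0, -0.0]
contact_force: [-0.8, 0.1, -0.9]
opening: 0.132
finger_force: 30.0
```

Call:
step_arm --pt "0 0 0.2 0 0 0 1" --pt "0 0 0.1 0 0 0 1" --pt "0 0 0 0 0 0 1"

```text
clock: 10.98
tool_pos: [0.4954, -0.1268, 0.1223]
eef_rot: [0.999, -0.05, 0.0, 0.0]
contact_force: [-0.2, -0.1, -1.6]
opening: 0.133
finger_force: 30.0
```

Call:
step_arm --pt "0 0 0.1 0 0 0 1" --pt "0 0 0.1 0 0 0 1" --pt "0 0 0 0 0 0 1"

```text
clock: 11.35
tool_pos: [0.4954, -0.1268, 0.1203]
eef_rot: [0.999, -0.05, -0.0, 0.0]
contact_force: [0.4, 0.8, -1.6]
opening: 0.137
finger_force: 30.0
```

Call:
step_arm --pt "0 0 0.1 0 0 0 1" --pt "0 0 0 0 0 0 1"

```text
clock: 11.6
tool_pos: [0.4954, -0.1268, 0.1193]
eef_rot: [0.999, -0.05, -0.0, 0.0]
contact_force: [-0.3, 0.7, -1.2]
opening: 0.135
finger_force: 30.0
```

Call:
step_arm --pt "0 0 0.05 0 0 0 1" --pt "0 0 0 0 0 0 1"

```text
clock: 11.85
tool_pos: [0.4954, -0.1268, 0.1188]
eef_rot: [0.999, -0.05, 0.0, 0.0]
contact_force: [-0.3, 0.2, -0.3]
opening: 0.132
finger_force: 30.0
```

Call:
step_arm --pt "0 0 0.05 0 0 0 1" --pt "0 0 0 0 0 0 1"

```text
clock: 12.1
tool_pos: [0.4954, -0.1268, 0.1183]
eef_rot: [0.999, -0.05, 0.0, 0.0]
contact_force: [0.5, 0.6, -1.6]
opening: 0.132
finger_force: 30.0
```

Call:
step_arm --pt "0 0 0.05 0 0 0 1" --pt "0 0 0 0 0 0 1"

```text
clock: 12.35
tool_pos: [0.4955, -0.1268, 0.1182]
eef_rot: [0.999, -0.05, 0.0, 0.0]
contact_force: [-0.6, 0.1, 4.5]
opening: 0.131
finger_force: 30.0
```

Call:
step_arm --pt "0 0 0 0 0 0 1" --pt "0 0 0 0 0 0 1" --pt "0 0 -0.05 0 0 0 1" --pt "0 0 0 0 0 0 -0.4" --pt "0 0 0 0 0 0 -0.4" --pt "0 0 0 0 0 0 -0.4" --pt "0 0 0 0 0 0 -0.4"

```text
clock: 13.22
tool_pos: [0.4954, -0.1268, 0.1183]
eef_rot: [0.999, -0.05, 0.0, 0.0]
contact_force: [-0.0, -0.3, -0.2]
opening: 0.566
finger_force: 0.0
```

Call:
step_arm --pt "0 0 -1 0 0 0 -0.4" --pt "0 0 -2 0 0 0 -0.4" --pt "0 0 -3 0 0 0 -0.4" --pt "0 0 -3 0 0 0 -0.4" --pt "0 0 -3 0 0 0 -0.4" --pt "0 0 0 0 0 0 -0.4" --pt "0 0 0 0 0 0 -0.4"

```text
clock: 14.1
tool_pos: [0.4949, -0.1267, 0.2381]
eef_rot: [0.999, -0.05, -0.0, 0.0]
contact_force: [-0.9, -0.1, -0.5]
opening: 0.703
finger_force: 0.0
```

```bash
python3 - <<'E'
from h import *
st=r.get_state();print(st["tool_pos"],st["clock"],st["contact_force"],st["opening"])
s=snap("scene","pics/s7.png");w=snap("wrist","pics/w7.png")
p=proj(s,[.4757,-.1268,.09])[0].astype(int);q=proj(w,[.4757,-.1268,.092])[0].astype(int);print(p,q)
A=cv2.resize(s["pixels"][p[1]-30:p[1]+30,p[0]-30:p[0]+30,::-1],(400,400),interpolation=cv2.INTER_CUBIC);B=cv2.resize(w["pixels"][q[1]-40:q[1]+40,q[0]-40:q[0]+40,::-1],(400,400),interpolation=cv2.INTER_CUBIC)
cv2.imwrite('pics/c7.png',cv2.convertScaleAbs(np.hstack([A,B]),alpha=1.3))
E
```

```text
[ 0.49492837 -0.12671436  0.23811772] 14.1 [-0.9019351  -0.11917079 -0.50220572] 0.7032706319388242
[310 181] [254 202]
```

View pics/c7.png

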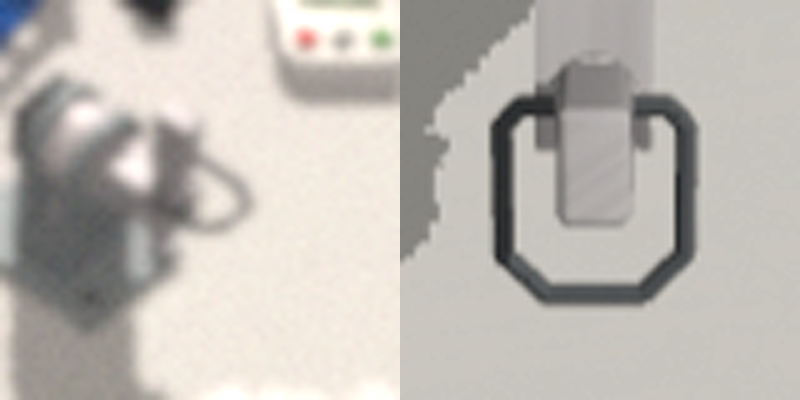

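Pin is seated with its flange on the bar; the ring is open and level towards the free end (end bar at crop (600,295)). Now I'll work out the press with the tool tilted outwards.

```bash
python3 - <<'E'
from h import *
st=r.get_state();print(st["q"].round(2))
w=load('pics/w7.npy');q=np.array([254,202]);f=lambda c:q-40+(np.array(c)-[400,0]+.5)/5-.5
b=onz(w,f([(545,295),(650,293)]),.0927);print("endbar",b,b.mean(0))
O=np.array([.4954,-.1268,.086]);psi=np.radians(-5.75);c,s=np.cos(psi),np.sin(psi)
print("pred",O+[-.037*c,-.037*s,.0067])
for td in(20,25):
    t=np.radians(td);n=np.array([np.sin(t),-np.cos(t)]);X=np.array([np.cos(t),np.sin(t)])
    for a in(-.3,0,.2,.4,.6,.7,.8,.9):
        B=np.array([-37*np.sin(1.563-a),7-37*np.cos(1.563-a)]);T=B-2*n-5*X-17*n;body=T+37.5*X-47*n
        print(td,a,B.round(1),"TCP pin",T.round(1),"bodycorner",body.round(1),"world",(O+np.array([T[0]*c,T[0]*s,T[1]])/1000).round(4) )
E
```

```text
[ 0.23  0.57 -0.12  1.93  0.1   0.65 -1.62]
endbar [[ 0.45950799 -0.11353765  0.0927    ]
 [ 0.45790579 -0.13342484  0.0927    ]] [ 0.45870689 -0.12348124  0.0927    ]
pred [ 0.45858616 -0.12309304  0.0927    ]
20 -0.3 [-35.4  17.7] TCP pin [-46.6  33.8] bodycorner [-27.5  90.8] world [ 0.449  -0.1221  0.1198]
20 0 [-37.    6.7] TCP pin [-48.2  22.9] bodycorner [-29.   79.8] world [ 0.4474 -0.122   0.1089]
20 0.2 [-36.2  -0.6] TCP pin [-47.4  15.5] bodycorner [-28.2  72.5] world [ 0.4482 -0.1221  0.1015]
20 0.4 [-34.   -7.7] TCP pin [-45.2   8.5] bodycorner [-26.   65.5] world [ 0.4505 -0.1223  0.0945]
20 0.6 [-30.4 -14.1] TCP pin [-41.6   2. ] bodycorner [-22.4  59. ] world [ 0.454  -0.1226  0.088 ]
20 0.7 [-28.1 -17.1] TCP pin [-39.3  -0.9] bodycorner [-20.1  56.1] world [ 0.4563 -0.1229  0.0851]
20 0.8 [-25.6 -19.7] TCP pin [-36.8  -3.6] bodycorner [-17.6  53.4] world [ 0.4588 -0.1231  0.0824]
20 0.9 [-22.8 -22.2] TCP pin [-34.  -6.] bodycorner [-14.8  51. ] world [ 0.4616 -0.1234  0.08  ]
25 -0.3 [-35.4  17.7] TCP pin [-48.   32.8] bodycorner [-33.9  91.2] world [ 0.4476 -0.122   0.1188]
25 0 [-37.    6.7] TCP pin [-49.6  21.8] bodycorner [-35.4  80.3] world [ 0.4461 -0.1218  0.1078]
25 0.2 [-36.2  -0.6] TCP pin [-48.8  14.5] bodycorner [-34.6  72.9] world [ 0.4469 -0.1219  0.1005]
25 0.4 [-34.   -7.7] TCP pin [-46.5   7.4] bodycorner [-32.4  65.9] world [ 0.4491 -0.1221  0.0934]
25 0.6 [-30.4 -14.1] TCP pin [-42.9   1. ] bodycorner [-28.8  59.4] world [ 0.4527 -0.1225  0.087 ]
25 0.7 [-28.1 -17.1] TCP pin [-40.7  -1.9] bodycorner [-26.6  56.5] world [ 0.4549 -0.1227  0.0841]
25 0.8 [-25.6 -19.7] TCP pin [-38.1  -4.6] bodycorner [-24.   53.8] world [ 0.4575 -0.123   0.0814]
25 0.9 [-22.8 -22.2] TCP pin [-35.3  -7.1] bodycorner [-21.2  51.4] world [ 0.4602 -0.1233  0.0789]
```

Call:
step_arm --pt "-2.5 0 0 0 0 0 1" --pt "-2.5 0 0 0 0 0 1" --pt "0 0 0 0 10 0 1" --pt "0 0 0 0 10 0 1" --pt "0 0 0 0 0 0 1" --pt "0 0 0 0 0 0 1" --pt "0 0 0 0 0 0 1"

```text
clock: 15.08
tool_pos: [0.4497, -0.1295, 0.2422]
eef_rot: [0.988, -0.052, 0.144, 0.017]
contact_force: [-0.5, -0.8, 0.1]
opening: 0.007
finger_force: 0.0
```

```bash
cat > go.py <<'E'
from h import *
import sys
from scipy.spatial.transform import Rotation as R
st=r.get_state();M=R.from_quat(st["eef_rot"]).as_matrix()
print(st["tool_pos"].round(4),st["clock"],st["q"].round(2),st["opening"],M.round(3).tolist())
print("shift cm",(M.T@(np.array([float(x) for x in sys.argv[1:]])-st["tool_pos"])*100).round(2))
E
python3 go.py .449 -.1221 .1198
```

```text
[ 0.4497 -0.1295  0.2422] 15.075 [ 0.26  0.44 -0.11  2.29  0.4   0.13 -1.9 ] 0.006774171446076789 [[0.953, -0.107, 0.284], [-0.098, -0.994, -0.049], [0.287, 0.019, -0.958]]
shift cm [-3.66 -0.96 11.67]
```

Call:
step_arm --pt "0 0 0 0 -5 0 1" --pt "-0.8 0 2.9 0 0 0 1" --pt "-0.8 0 2.9 0 0 0 1" --pt "-0.8 0 2.9 0 0 0 1" --pt "0 0 0 0 0 0 1" --pt "0 0 0 0 0 0 1"

```text
clock: 15.82
tool_pos: [0.4462, -0.1327, 0.1737]
eef_rot: [0.994, -0.053, 0.099, 0.017]
contact_force: [-0.1, 0.7, 0.0]
opening: 0.003
finger_force: 0.0
```

```bash
python3 go.py .449 -.1221 .1198
```

```text
[ 0.4462 -0.1327  0.1737] 15.825 [ 0.22  0.6  -0.05  2.3   0.73  0.06 -2.22] 0.002679415119543918 [[0.975, -0.108, 0.195], [-0.102, -0.994, -0.044], [0.199, 0.023, -0.98]]
shift cm [-0.91 -1.21  5.29]
```

The wrist's joint 6 limit won't allow the tilt. I'll go vertical instead and press both legs of the ring with slightly opened fingers, which also clears the tab better.

```bash
cat >> go.py <<'E'
D=R.from_euler('z',-5.75,degrees=True)*R.from_quat([1,0,0,0])
print("turn deg",np.degrees((R.from_quat(st["eef_rot"]).inv()*D).as_rotvec()).round(2), "F",st["contact_force"].round(1))
E
python3 go.py .4616 -.1234 .15
```

```text
[ 0.4462 -0.1327  0.1737] 15.825 [ 0.22  0.6  -0.05  2.3   0.73  0.06 -2.22] 0.002679415119543918 [[0.975, -0.108, 0.195], [-0.102, -0.994, -0.044], [0.199, 0.023, -0.98]]
shift cm [ 0.94 -1.15  2.58]
turn deg [  1.35 -11.45  -0.34] F [-0.1  0.7  0. ]
```

Call:
step_arm --pt "0.5 -0.6 -1 0.7 -5.7 0 0.45" --pt "0.5 -0.6 0 0.7 -5.7 0 0.45" --pt "0 0 0 0 0 0 0.45" --pt "0 0 0 0 0 0 0.45" --pt "0 0 0 0 0 0 0.45"

```text
clock: 16.45
tool_pos: [0.4527, -0.1229, 0.1802]
eef_rot: [0.999, -0.053, 0.008, 0.002]
contact_force: [0.3, -0.9, 0.4]
opening: 0.276
finger_force: 0.0
```

```bash
python3 go.py .4616 -.1234 .125
```

```text
[ 0.4527 -0.1229  0.1802] 16.45 [ 0.46  0.65 -0.47  2.11  0.6   0.5  -2.14] 0.27623558711926005 [[0.994, -0.106, 0.016], [-0.105, -0.994, -0.005], [0.016, 0.003, -1.0]]
shift cm [ 0.81 -0.06  5.54]
turn deg [ 0.17 -0.93 -0.31] F [ 0.3 -0.9  0.4]
```

Call:
step_arm --pt "0.4 0 2.5 0 0 -0.3 0.45" --pt "0.4 0 3 0 0 0 0.45" --pt "0 0 0 0 0 0 0.45" --pt "0 0 0 0 0 0 0.45"

```text
clock: 16.95
tool_pos: [0.4626, -0.1235, 0.1261]
eef_rot: [0.999, -0.05, 0.009, 0.002]
contact_force: [-0.4, 0.8, -0.4]
opening: 0.273
finger_force: 0.0
```

```bash
python3 go.py .4616 -.1234 .1115
```

```text
[ 0.4626 -0.1235  0.1261] 16.95 [ 0.38  0.75 -0.36  2.12  0.71  0.37 -2.22] 0.27339414681492435 [[0.995, -0.1, 0.017], [-0.1, -0.995, -0.004], [0.017, 0.002, -1.0]]
shift cm [-0.12 -0.01  1.46]
turn deg [ 0.12 -0.98  0.01] F [-0.4  0.8 -0.4]
```

Call:
step_arm --pt "-0.1 0 0.6 0 0 0 0.45" --pt "0 0 0.6 0 0 0 0.45" --pt "0 0 0.4 0 0 0 0.45" --pt "0 0 0 0 0 0 0.45"

```text
clock: 17.45
tool_pos: [0.4619, -0.1237, 0.1096]
eef_rot: [0.999, -0.05, 0.008, 0.002]
contact_force: [-1.4, 0.4, 6.7]
opening: 0.275
finger_force: 3.1
```

Call:
step_arm --pt "0 0 0.3 0 0 0 0.45" --pt "0 0 0 0 0 0 0.45"

```text
clock: 17.7
tool_pos: [0.4621, -0.1238, 0.1067]
eef_rot: [0.999, -0.05, 0.009, 0.002]
contact_force: [-1.3, 0.4, 5.7]
opening: 0.274
finger_force: 2.8
```

Call:
step_arm --pt "0 0 0.3 0 0 0 0.45" --pt "0 0 0 0 0 0 0.45"

```text
clock: 17.95
tool_pos: [0.4626, -0.1238, 0.1037]
eef_rot: [0.999, -0.05, 0.009, 0.001]
contact_force: [-0.0, -0.2, 4.5]
opening: 0.273
finger_force: 2.2
```

Pressing works at about 6 N. Continuing.

Call:
step_arm --pt "-0.05 0 0.3 0 0 0 0.45" --pt "0 0 0.3 0 0 0 0.45" --pt "0 0 0 0 0 0 0.45"

```text
clock: 18.32
tool_pos: [0.4621, -0.1236, 0.0974]
eef_rot: [0.999, -0.05, 0.009, 0.001]
contact_force: [1.3, 0.6, 2.6]
opening: 0.275
finger_force: 1.1
```

Call:
step_arm --pt "0 0 0.3 0 0 0 0.45" --pt "0 0 0.2 0 0 0 0.45" --pt "0 0 0 0 0 0 0.45"

```text
clock: 18.7
tool_pos: [0.4613, -0.1236, 0.092]
eef_rot: [0.999, -0.05, 0.008, 0.001]
contact_force: [-0.2, -0.2, -0.0]
opening: 0.272
finger_force: 0.2
```

Call:
step_arm --pt "0 0 0.2 0 0 0 0.45" --pt "0 0 0 0 0 0 0.45" --pt "0 0 0 0 0 0 0.45"

```text
clock: 19.08
tool_pos: [0.4619, -0.1237, 0.0904]
eef_rot: [0.999, -0.05, 0.008, 0.001]
contact_force: [-0.0, -0.6, 1.1]
opening: 0.271
finger_force: 0.0
```

Call:
step_arm --pt "-1 0 -2 0 0 0 0.45" --pt "-0.5 0 -4 0 0 0 0.45" --pt "0 0 -4 0 0 0 0.45" --pt "0 0 -4 0 0 0 0.45" --pt "0 0 0 0 0 0 0.45" --pt "0 0 0 0 0 0 0.45"

```text
clock: 19.82
tool_pos: [0.4441, -0.122, 0.2297]
eef_rot: [0.999, -0.051, 0.008, 0.001]
contact_force: [-0.1, -0.1, 0.5]
opening: 0.274
finger_force: 0.0
```

```bash
python3 - <<'E'
from h import *
st=r.get_state();print(st["tool_pos"],st["clock"],st["contact_force"])
s=snap("scene","pics/s8.png");w=snap("wrist","pics/w8.png")
p=proj(s,[.4757,-.1268,.08])[0].astype(int);q=proj(w,[.4857,-.1268,.086])[0].astype(int);print(p,q)
A=cv2.resize(s["pixels"][p[1]-30:p[1]+30,p[0]-30:p[0]+30,::-1],(400,400),interpolation=cv2.INTER_CUBIC);B=cv2.resize(w["pixels"][q[1]-40:q[1]+40,q[0]-40:q[0]+40,::-1],(400,400),interpolation=cv2.INTER_CUBIC)
cv2.imwrite('pics/c8.png',cv2.convertScaleAbs(np.hstack([A,B]),alpha=1.3))
E
```

```text
[ 0.44411212 -0.12196872  0.22965782] 19.825 [-0.13932416 -0.1213503   0.51591579]
[310 183] [253 140]
```

View pics/c8.png

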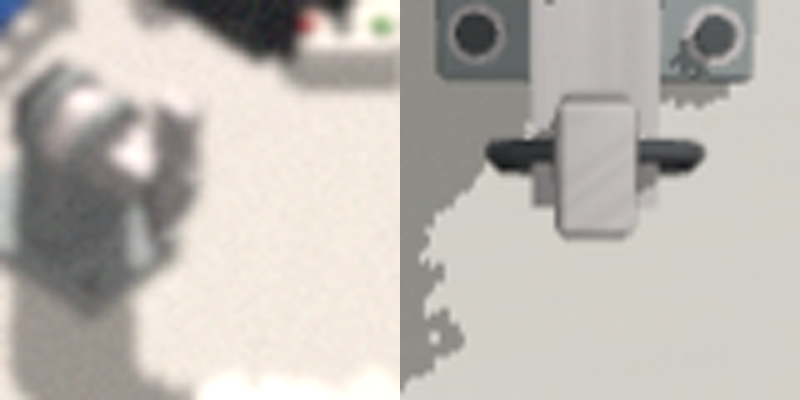

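The ring no longer stands out. It hangs edge-on at crop row ≈155 on both sides of the tab, so it has snapped shut, and the pin is upright with the gripper clear.

```bash
python3 -c "
from plant import r
print(r.finish_job())"
```

```text
the job is handed in; nothing more can be done
None
```

The linchpin is seated through the cross bar, its ring looks snapped shut round the end in the last wrist picture, and the gripper is clear; I handed the job in at about 20 s, but no verdict came back.

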